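# Slide the loaded rivet tray up over the step to its stop

### The job

Take the white rivet tray by its red ball knob, raise only its front edge to clear the step, and slide it with the jar in it up from the bench onto the raised steel plate: drag it rather than carry it (its back end stays down, on the bench or the plate), keep it close to level, and do not let it catch on the step or bang down. Press it squarely home against the black rubber buffer of the orange stop with a gentle steady push of about 15 N for a second (never over 22 N), then let go, leaving it lying flat and wholly on the plate with the jar upright in it and everything else on the bench left alone.

Things in the scene. Friction and masses are not known exactly. Their poses are not given: they have to be found in the camera images.
- tray: white plastic open tray, 180 long (its x) x 120 wide (y) x 30 high, walls and floor 4 thick, about 0.5 kg, starts flat on the bench in front of the step, turned up to 0.2 rad against the plate. Origin at the centre of its underside; +x is its front end (towards the step), z up. Friction under it takes some 3 to 8 N of any push, and more if it is pressed down.
- tray_knob (a point): centre of the red ball knob, 26 across, on a 10 thick upright stem at the front of the tray: 72 ahead of the tray's origin and 56 above its underside. Pinched from above with the fingers closing along the tray's y, the tray can pitch about the ball
- tray_front (a point): middle of the tray's lower front edge (90 ahead of its origin, at its underside); this square edge catches on the step unless raised above it; axes as the tray's
- tray_rear (a point): middle of the tray's lower back edge (90 behind its origin, at its underside); axes as the tray's
- jar: glass jam jar of rivets with brass lid, 62 across, 72 high, about 0.28 kg, standing loose on the floor of the tray near the tray's middle; origin under its centre, z up. The centre of mass of tray with jar lies within about 20 of the tray's middle: slid farther than that past the step edge the tray tips forward onto the plate, unless its knob is held and lowered
- dock: fixed raised dark steel plate, 280 long (its x) x 160 wide (y) x 10 high, on the bench, with a yellow line along its step edge. Origin at the centre of its underside, at bench level; the step edge lies at its x = -140 and faces the tray; +x is the direction to slide, towards the stop; its top is 10 above the bench
- stop: fixed orange bar, 12 thick (its x) x 130 wide x 30 high, standing across the plate near its far end, square to the plate; origin under its centre, at plate-top height, +x as the plate's. It carries the black rubber buffer: 6 thick, as wide, 28 high, on two screws that set it somewhere out from the bar
- stop_front (a point): middle of the lower edge of the orange bar's front, 6 before its origin; axes as the stop's. The face of the buffer that the tray's front end must meet stands 8 to 44 before this point; how far is not reported and must be felt for. It is stiff: a millimetre of extra travel adds several newtons. It does not yield
- bit_case: closed white plastic bit case with snap lid, 75 x 110 x 37, bystander; origin under its centre
- hex_set: chrome hex keys in a black block, block 40 x 100 x 30, keys up to about 130 high; bystander; origin under its centre
- glue: yellow bottle with red cap, 48 across, 110 high; bystander; origin under its centre
- tin: green tin with steel lid, 70 across, 62 high; bystander; origin under its centre
- mallet: blue mallet lying along its own x, head 70 x 110 x 60 at +x, wooden handle to -x, 290 long; bystander; origin on the bench under its middle
- screwdriver: screwdriver lying along its own x, handle to -x; bystander; origin on the bench under its middle

How it is judged:
By the outcome, as a careful person would: the job done as asked, in the order asked, and still so for the second after the job is handed in, with the robot touching nothing.
It also fails if it takes over 59 s, if anything falls off the work surface, if the arm or the gripper's body presses on something with over 40 N, if the wrist force passes 120 N, or if a joint passes its speed limit or range.

### The arm

A 6-joint arm with a two-finger parallel gripper is mounted at the origin on the work surface. World frame = base frame: x ahead of the robot, y to its left, z up, the work surface at z = 0. Lengths are in m, angles in rad, forces in N, time in s.
With the tool pointing down it reaches from about 0.325 to 1 m from the base axis. Payload 5.1 kg.
Tool frame: the origin (TCP) lies between the finger pads; the fingertips stand nose_length ahead of it and the grasp point (between the pads) lies 2 mm behind it (nose_length is the distance from the TCP to the fingertips, in m); x points along the fingers, y is the direction in which the jaws open and shut, and the axes are right-handed (so a half turn about x gives the same grasp; the last joint's range is limited). The gripper opens to 85 mm and grips with 20 to 120 N. Pads are 22 mm wide; open, the fingers measure 114 mm over their backs; the gripper's body (76 mm by 85 mm) begins 54 mm behind the grasp point. The pads swing forward as they close: fully open they stand 13 mm farther back than shut.
Start: joints at [-1.362, 0.124, 1.65, -0, 1.367, -0.083], TCP at [0.187, -0.623, 0.248] pointing down, gripper open.
Joint ranges: [-2.61, 2.61], [-1.02, 2.33], [0.03, 2.71], [-1.35, 4.49], [0.32, 2.68], [-2.91, 2.91]. Speed limits (rad/s): [2.57, 2.57, 3.14, 3.14, 3.14, 3.14].

### API

Orientations are given as a rotation vector (axis times angle).
In Python, from plant import * gives the robot as it stands. The module is installed in compiled form; this text tells all that it offers. Calls block until the motion is done:
- reach(position, orientation): joint-space move of the TCP to a pose.
- movel(position, frame=None, feed=0.15, force_limit=None): straight line of the TCP; frame=None keeps the orientation; feed is the mean speed in m/s. With force_limit (N) it stops when the force on the tool has changed by that much, and returns True; else False.
- move_joints(angles): joint-space move.
- command_gripper(opening, newtons=None): finger opening in m; newtons is the grip in N (None keeps the last); returns when the fingers have stopped.
- dwell(seconds).
- solve_ik(position, orientation): joint angles nearest the present ones, or None.
- grab_frame(name): name is "scene" or "top" or "wrist"; returns a dict with "image" (480x640x3 uint8, red, green, blue), "z_map" (480x640 float32, m along the optical axis (not along the pixel's ray), 0 where there is no reading), "K" (3x3 intrinsics, pixels), "R" (3x3) and "t" (3): a world point X has camera coordinates R X + t; the wrist camera has in their place "mount" (4x4, takes a point from camera to tool coordinates, whose origin is the TCP and whose axes are the tool frame's). Camera axes: x right, y down, z forward; pixel columns grow to the right and rows downward; lengths in m; the calibration is good to about 2 mm. The wrist camera is an equidistant fisheye: a pixel r from the principal point sees the ray r / f radians off the axis. A picture is of the moment at which its call begins: read the wrist's pose just before it.
A pose or a line that the arm cannot do raises IKError and nothing moves.
- job_done(): hands the job in, once; it reports no verdict.
Readings, each from a call of its own:
- get_clock(): time.
- get_joint_pos(): joint angles.
- get_dq(): joint speeds.
- get_joint_torque(): joint torques, N m.
- get_tcp_pos(): TCP position.
- get_ee_rot(): TCP orientation.
- get_force(): force on the tool from outside, world axes, zero at the start.
- get_ft_torque(): the same for the moment, N m.
- get_gripper_width(): finger opening in m.
Only numpy, scipy, OpenCV 4.12 (cv2) and the standard library are available. Lean on these libraries where they do the work, as an engineer would, in place of code of your own. Each camera call takes 0.05 s, during which the arm holds its last target. There are 200 camera calls.

## Working session

There is one attempt and no reset: what is moved stays moved. The work goes in short steps, each a Python script; the robot and the scene stay as the last script left them, time stands still between calls to the robot, and variables do not carry over. Pictures are saved under pics/ and viewed, about 8 in all and at most 12, crops included, and the job is handed in when it is done.

```bash
mkdir -p pics
python3 - <<'E'
from plant import *
import numpy as np, cv2, pickle
d={}
for n in("top","scene"):
    f=grab_frame(n); d[n]=f; cv2.imwrite(f"pics/{n}0.png",f["image"][...,::-1])
    print(n,f["K"].tolist(),np.round(f["R"],3).tolist(),np.round(f["t"],3).tolist())
pickle.dump(d,open("f0.pkl","wb"))
print(get_clock(),get_tcp_pos(),get_ee_rot(),get_force(),get_gripper_width())
try: print(nose_length)
except Exception as e: print(e)
E
```

```text
top [[583.8721088840857, 0.0, 311.41177934662727], [0.0, 583.8721088840857, 242.30232200473324], [0.0, 0.0, 1.0]] [[0.013, -1.0, -0.008], [-0.985, -0.011, -0.174], [0.174, 0.01, -0.985]] [0.022, 0.641, 1.437]
scene [[559.0042913224805, 0.0, 332.8977913669478], [0.0, 559.0042913224805, 231.9506445316311], [0.0, 0.0, 1.0]] [[0.628, 0.778, -0.011], [0.443, -0.368, -0.818], [-0.64, 0.508, -0.576]] [-0.396, -0.22, 1.745]
0.1 [ 0.18686682 -0.62201736  0.24715565] [ 2.06539268  0.30548882 -2.06560893] [-0.25405339 -0.4323179   0.17237528] 0.08542709774728477
0.017
```

View pics/top0.png

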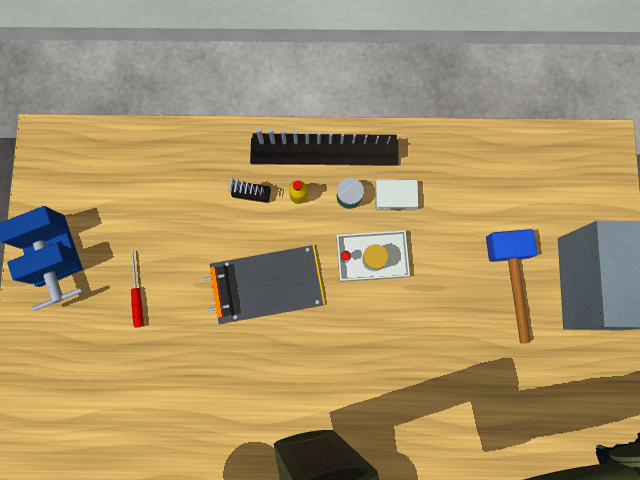

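View pics/scene0.png

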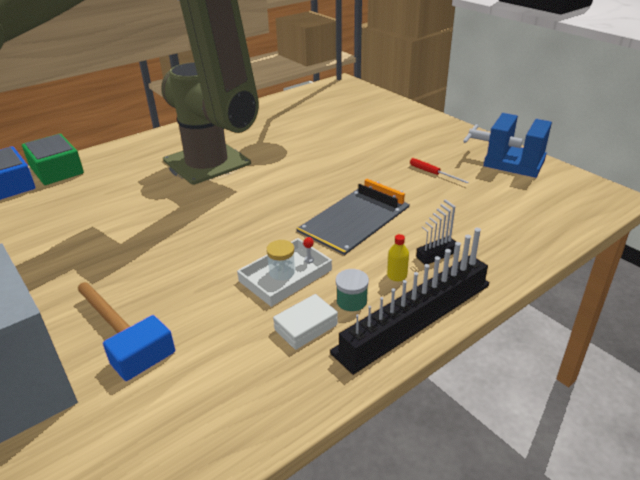

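The top view shows the tray at (373,256) with its knob at (346,256) and jar at (376,257). The plate is at (268,285), with its yellow edge at about (321,275) and the orange stop at (216,292). The slide runs to image left (about +y), and the path is clear of the bystanders. Next I measure these positions.

```bash
cat > vis.py <<'E'
import numpy as np, cv2
def ray(f,uv):
    uv=np.atleast_2d(uv).astype(float)
    d=np.c_[uv,np.ones(len(uv))]@np.linalg.inv(f["K"]).T@f["R"]
    return -f["R"].T@f["t"],d
def onplane(f,uv,z):
    c,d=ray(f,uv); return c+d*((z-c[2])/d[:,2])[:,None]
def cloud(f):
    v,u=np.mgrid[:480,:640]; c,d=ray(f,np.c_[u.ravel(),v.ravel()])
    return (c+d*f["z_map"].ravel()[:,None]).reshape(480,640,3)
def hsv(f): return cv2.cvtColor(f["image"],cv2.COLOR_RGB2HSV)
def blob(m,roi=None):
    m=m.astype(np.uint8)
    if roi: k=np.zeros_like(m); u0,v0,u1,v1=roi; k[v0:v1,u0:u1]=1; m=m*k
    n,l,s,c=cv2.connectedComponentsWithStats(m); i=1+np.argmax(s[1:,4]); return l==i,c[i],s[i]
def tri(fs,uvs):
    A=np.zeros((3,3));b=np.zeros(3)
    for f,uv in zip(fs,uvs):
        c,d=ray(f,uv); d=d[0]/np.linalg.norm(d[0]); P=np.eye(3)-np.outer(d,d); A+=P;b+=P@c
    return np.linalg.solve(A,b)
def pix(m): v,u=np.nonzero(m); return np.c_[u,v]
def rect(P):
    (c,s,_)=r=cv2.minAreaRect((P[:,:2]*1000).astype(np.float32)); return np.round(c,1),np.round(s,1),np.round(cv2.boxPoints(r),1).tolist()
def red(h): return ((h[...,0]<6)|(h[...,0]>174))&(h[...,1]>170)&(h[...,2]>90)
E
python3 - <<'E'
import pickle; from vis import *
d=pickle.load(open("f0.pkl","rb")); T,S=d["top"],d["scene"]; h,hs=hsv(T),hsv(S)
kt,ks=blob(red(h),(335,245,357,267)),blob(red(hs),(300,235,318,252))
print("knob px",kt[1:],ks[1:],"tri",tri([T,S],[kt[1],ks[1]]),"plane",onplane(T,kt[1],.056))
C=cloud(T)
# tray: rim by height inside ROI
roi=np.zeros((480,640),bool); roi[225:290,328:420]=1
w=roi&(h[...,1]<60)&(h[...,2]>120)
print("tray white contour @z.03",rect(onplane(T,pix(blob(w)[0]),.03)))
rim=w&(C[...,2]>.022)&(C[...,2]<.036)
print("rim depth n",rim.sum(),"z",np.median(C[rim][:,2]),rect(onplane(T,pix(blob(cv2.dilate(rim.astype(np.uint8),np.ones((2,2)))>0)[0]&rim),.03)))
j,c,s=blob((h[...,0]>15)&(h[...,0]<32)&(h[...,1]>140)&(C[...,2]>.05),(355,235,400,275))
print("jar lid",c,s,onplane(T,c,.076),np.median(C[j][:,2]))
# plate
y=(h[...,0]>20)&(h[...,0]<32)&(h[...,1]>200)&(h[...,2]>120)
b,c,s=blob(y,(300,235,335,315)); print("yellow",s,rect(onplane(T,pix(b),.01)))
dk=(h[...,2]<100)&(h[...,1]<90)
b,c,s=blob(dk,(195,235,335,330)); print("dark",s,rect(onplane(T,pix(b),.01)))
o=(h[...,0]>8)&(h[...,0]<18)&(h[...,1]>220)
b,c,s=blob(o&(C[...,2]>.03),(200,250,235,330)); print("bar top",s,np.median(C[b][:,2]),rect(onplane(T,pix(b),.04)))
cv2.imwrite("pics/crop.png",cv2.resize(T["image"][220:335,190:430,::-1],None,fx=3.3,fy=3.3,interpolation=cv2.INTER_CUBIC))
E
```

```text
knob px (array([345.22535211, 255.11267606]), array([341, 251,  10,   9,  71], dtype=int32)) (array([308.04054054, 241.81081081]), array([304, 237,   9,  11,  74], dtype=int32)) tri [ 0.60841121 -0.05638922  0.05737083] plane [[ 0.60821315 -0.05706852  0.056     ]]
tray white contour @z.03 (array([ 612.5, -129.1]), array([122.6, 181.5]), [[544.2000122070312, -43.400001525878906], [558.5, -224.3000030517578], [680.7000122070312, -214.6999969482422], [666.4000244140625, -33.79999923706055]])
rim depth n 428 z 0.02980231958157642 (array([ 612.8, -129.1]), array([121.2, 180.5]), [[545.0999755859375, -44.099998474121094], [559.7000122070312, -223.89999389648438], [680.5, -214.1999969482422], [665.9000244140625, -34.29999923706055]])
jar lid [375.35714286 256.18831169] [364 245  24  24 462] [[ 0.60325029 -0.13170276  0.076     ]] 0.07658285909767659
yellow [313 245  12  60 102] (array([564. ,  10.4]), array([157.6,   4.7]), [[486.20001220703125, -2.5], [487.1000061035156, -7.099999904632568], [641.7999877929688, 23.399999618530273], [640.9000244140625, 28.0]])
dark [ 210  246  113   78 5889] (array([537. , 147.6]), array([159.2, 273.2]), [[432.8999938964844, 266.6000061035156], [484.8999938964844, -1.600000023841858], [641.2000122070312, 28.700000762939453], [589.2000122070312, 296.8999938964844]])
bar top [210 267  13  51 245] 0.039951100414581164 (array([512.4, 271.7]), array([129.4,  12.8]), [[447.70001220703125, 265.70001220703125], [450.1000061035156, 253.10000610351562], [577.0999755859375, 277.70001220703125], [574.7000122070312, 290.29998779296875]])
```

View pics/crop.png

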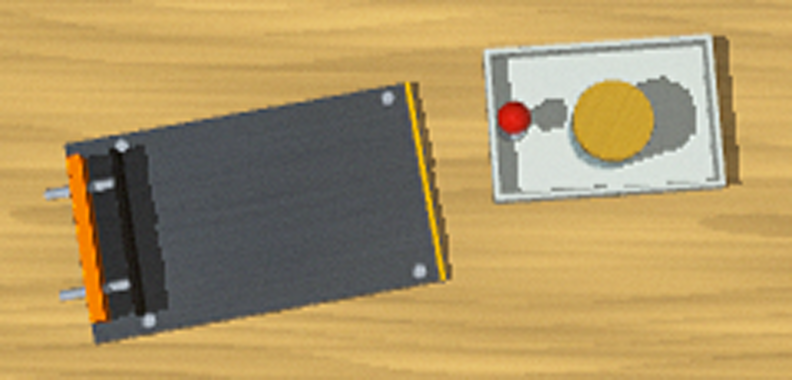

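The measurements agree with the given sizes. The tray rim reads 121 x 180.5, and the ball lies within 2 mm of where the rim puts it, at z = 0.057. The plate and bar directions agree within 0.003 rad. In the crop, the buffer stands well out from the bar, at about x = 120–145. Now I write the plan helpers and grasp the knob.

```bash
cat > rob.py <<'E'
from plant import *
import numpy as np
from scipy.spatial.transform import Rotation as Rn
D=np.array([-.191,.9816]); D/=np.linalg.norm(D); N=np.array([D[1],-D[0]])  # N: to the right of sliding
EDGE=np.array([.5644,.0082]); TD=np.array([-.081,.997]); TD/=np.linalg.norm(TD)
KNOB=np.array([.6078,-.0568])
def ori(d,flip=False):
    y=np.array([-d[1],d[0],0])*(-1 if flip else 1); x=np.array([0,0,-1.])
    return Rn.from_matrix(np.c_[x,y,np.cross(x,y)]).as_rotvec()
def along(p): return float((np.asarray(p)[:2]-EDGE)@D), float((np.asarray(p)[:2]-EDGE)@N)
def F(): 
    f=np.array(get_force()); return np.round([f[:2]@D,f[:2]@N,f[2]],1)
def knob(r,zr,th):  # rear edge at dock-x r (from step edge), height zr, pitch th -> knob along, height
    c,s=np.cos(th),np.sin(th); return r+.162*c-.056*s, zr+.162*s+.056*c
E
python3 - <<'E'
from rob import *; from vis import *; import pickle
T=pickle.load(open("f0.pkl","rb"))["top"]; C=cloud(T); h=hsv(T)
m=(C[...,2]>.033)&(C[...,2]<.043)&(h[...,2]<70); m[:, :205]=0; m[:,260:]=0; m[:240]=0; m[335:]=0
P=onplane(T,pix(m),.038)[:,:2]-EDGE; a=P@D; print("buffer along",m.sum(),np.percentile(a,[2,50,98]))
cand=[ori(TD,f) for f in(0,1)]; q=np.array(get_joint_pos())
sol=[solve_ik([*KNOB,.16],o) for o in cand]; print([np.round(s,2) if s is not None else None for s in sol])
fl=int(np.argmin([np.abs(s-q).max() if s is not None else 9 for s in sol])); print("flip",fl, [np.round(solve_ik([*(EDGE+D*.22),.07],ori(D,f)),2) for f in(0,1)])
reach([*KNOB,.16],cand[fl]); command_gripper(.06,40)
p=get_tcp_pos();print(p,get_ee_rot(),cand[fl],get_clock(),F()); f=grab_frame("wrist")
cv2.imwrite("pics/w1.png",f["image"][...,::-1]); print(f["mount"],f["K"])
k=blob(red(hsv(f)))
Rw=Rn.from_rotvec(get_ee_rot()).as_matrix()
uv=k[1]-f["K"][:2,2]; r=np.hypot(*uv); t=r/f["K"][0,0]; d=np.r_[np.sin(t)*uv/r,np.cos(t)]
M=f["mount"]; c=Rw@M[:3,3]+p; d=Rw@M[:3,:3]@d; print("knob from wrist",k[1:],c+d*(.056-c[2])/d[2])
E
```

```text
buffer along 111 [0.23513599 0.23838985 0.24170149]
[array([-0.18,  0.11,  1.82,  0.  ,  1.21,  2.88]), array([-0.18,  0.11,  1.82, -0.  ,  1.21, -0.26])]Traceback (most recent call last):
  File "<stdin>", line 7, in <module>
    return _wrapfunc(a, 'round', decimals=decimals, out=out)
    return _wrapit(obj, method, *args, **kwds)
    result = getattr(arr, method)(*args, **kwds)
TypeError: unsupported operand type(s) for *: 'NoneType' and 'float'
```

The buffer face should be at about 0.234 along, which is inside the expected 0.218–0.254. Flip 1 is the right wrist solution; the other passes the joint range.

Run:
```python
from rob import *; from vis import *
print(np.round(solve_ik([*(EDGE+D*.22),.07],ori(D,1)),2))
o=ori(TD,1)
reach([*KNOB,.16],o); command_gripper(.06,40)
p=get_tcp_pos();print(p,get_ee_rot(),o,get_clock(),F()); f=grab_frame("wrist")
cv2.imwrite("pics/w1.png",f["image"][...,::-1]); print(f["mount"].round(4).tolist(),f["K"][0])
k=blob(red(hsv(f)))
Rw=Rn.from_rotvec(get_ee_rot()).as_matrix()
uv=k[1]-f["K"][:2,2]; r=np.hypot(*uv); t=r/f["K"][0,0]; d=np.r_[np.sin(t)*uv/r,np.cos(t)]
M=f["mount"]; c=Rw@M[:3,3]+p; d=Rw@M[:3,:3]@d; print("knob from wrist",k[1:],c+d*(.056-c[2])/d[2])
```

```text
[ 0.31  0.12  1.97 -0.    1.05  0.12]
[ 0.60777534 -0.05704868  0.15998824] [ 1.14955031  1.24627863 -1.14958823] [ 1.14927934  1.24643778 -1.14927934] 2.9917 [ 0.6 -0.7  0.4]
[[-0.0004, -0.2804, 0.9599, -0.1253], [1.0, 0.0001, 0.0004, -0.0], [-0.0002, 0.9599, 0.2804, -0.0727], [0.0, 0.0, 0.0, 1.0]] [371.64829954   0.         323.00585762]
knob from wrist (array([322.7864633 , 246.93040991]), array([ 305,  229,   36,   37, 1049], dtype=int32)) [ 0.60754701 -0.05523719  0.056     ]
```

View pics/w1.png

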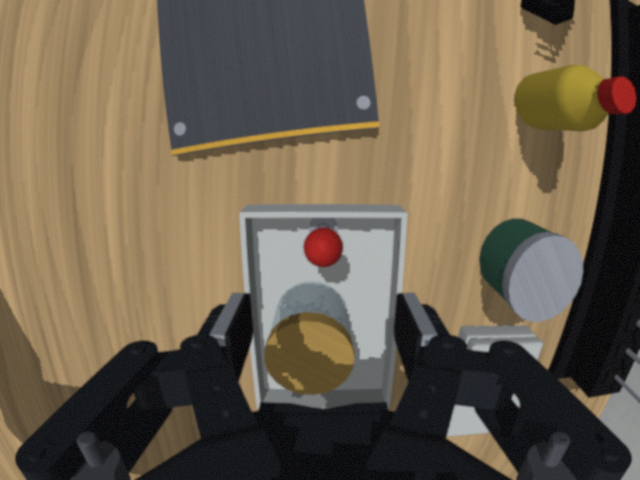

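The wrist view shows the ball at (323,247), centred between the fingers, with nothing in the way. Its position agrees with the other measurements to 1.5 mm. I descend, pinch and raise the front.

Run:
```python
from rob import *; from vis import *; import json
K=np.array([.6077,-.0562])
print("hit",movel([*K,.054],frame=ori(TD,1),feed=.08,force_limit=12),get_tcp_pos(),F())
command_gripper(.015,50); dwell(.1)
p=np.array(get_tcp_pos()); print("w",get_gripper_width(),p,F(),get_clock())
z0=float(p[2]); json.dump(dict(z0=z0,g=p.tolist()),open("g.json","w"))
a0,zk0=knob(0,0,0)
for th in(.05,.1):
    a,z=knob(0,0,th); q=p.copy(); q[:2]+=TD*(a-a0); q[2]+=z-zk0
    movel(q,feed=.03); print(th,get_tcp_pos(),F(),get_clock())
f=grab_frame("scene"); cv2.imwrite("pics/s2.png",cv2.resize(f["image"][150:350,180:480,::-1],None,fx=2.6,fy=2.6))
C=cloud(f); h=hsv(f);
```

```text
hit False [ 0.60824595 -0.05629492  0.05477284] [-0.4  0.5  0.1]
w 0.02338419746521809 [ 0.6078927  -0.05624368  0.05464016] [ 1.3 -1.6  5.6] 5.0417
0.05 [ 0.60767878 -0.05925382  0.06202711] [-0.2  0.1 -3.6] 5.5
0.1 [ 0.60839229 -0.06277425  0.07063848] [-0.5 -0.7 -5.1] 5.9333
```

View pics/s2.png

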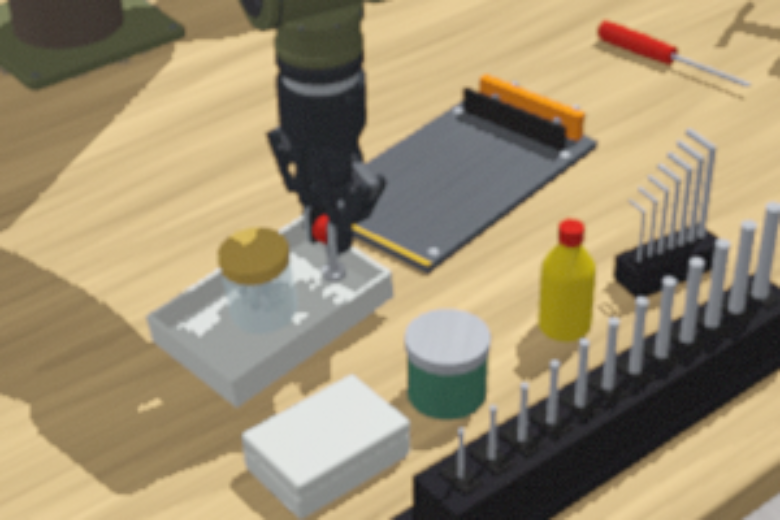

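The front is up 16 mm with 5 N carried at the knob, and the jar is upright with the rear down. The crop shows the ball held at (322,230). Next I drag and square it up, then go over the step.

```bash
cat >> rob.py <<'E'
import json,os
if os.path.exists("g.json"): z0=json.load(open("g.json"))["z0"]
def to(r,zr,th,feed=.06,lim=None,lat=0):
    a,z=knob(r,zr,th); q=[*(EDGE+D*a+N*lat), z0+z-.056]
    hit=movel(q,frame=ori(D,1),feed=feed,force_limit=lim)
    p=get_tcp_pos(); print(f"r{r:.3f} th{th:.3f} hit{hit} lag",np.round([along(p)[0]-a,along(p)[1],p[2]-q[2]],4),F(),round(get_clock(),1)); return hit
E
python3 - <<'E'
from rob import *; from vis import *
print(along(get_tcp_pos()))
to(-.195,0,.1,.04)
f=grab_frame("wrist"); cv2.imwrite("pics/w3.png",f["image"][...,::-1])
E
```

```text
(-0.0779749150966825, 0.029587211930985912)
r-0.195 th0.100 hitFalse lag [0.     0.0001 0.0001] [ 1.7  0.2 -4.1] 7.3
```

View pics/w3.png

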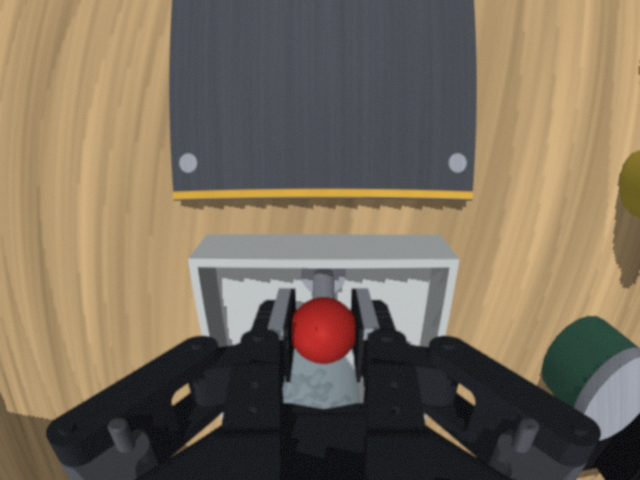

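The view shows the tray square to the yellow edge. The rim spans columns 190–458 and the plate 173–473, so both are centred near column 323, and the ball is held between the pads. Now over the step.

Run:
```python
from rob import *; from vis import *
def step(*a,**k):
    if to(*a,**k) or abs(F()[0])>12: print("STOP"); raise SystemExit
step(-.15,0,.1,.04,8); step(-.105,0,.115,.04,8)
step(-.09,0,.13,.03,10); step(-.075,0,.155,.03,10)
dwell(.2);print(F())
for th in(.133,.10,.066,.033,0):
    step(-.075*np.cos(th),max(0,.010-.075*np.sin(th)),th,.02)
dwell(.2);print(F(),get_clock())
f=grab_frame("scene"); cv2.imwrite("pics/s4.png",cv2.resize(f["image"][130:330,200:500,::-1],None,fx=2.6,fy=2.6))
```

```text
r-0.150 th0.100 hitFalse lag [0.     0.0001 0.0001] [ 0.7 -0.3 -5.1] 8.7
r-0.105 th0.115 hitFalse lag [0.     0.0001 0.0001] [ 1.1  0.6 -4.9] 9.9
r-0.090 th0.130 hitFalse lag [0.0004 0.0001 0.0001] [-0.1  0.8 -4.4] 10.5
r-0.075 th0.155 hitFalse lag [0.0003 0.0002 0.0002] [ 0.7  1.3 -3.4] 11.1
[ 1.   0.2 -4.5]
r-0.074 th0.133 hitFalse lag [-0.0003  0.     -0.    ] [-1.   0.4 -5.6] 11.7
r-0.075 th0.100 hitFalse lag [-0.0001  0.0001  0.0001] [-2.7  0.4 -3.6] 12.0
r-0.075 th0.066 hitFalse lag [0.     0.0001 0.0001] [-2.1  0.8 -2.6] 12.3
r-0.075 th0.033 hitFalse lag [0.0001 0.0002 0.0001] [-1.2 -0.1 -2.9] 12.7
r-0.075 th0.000 hitFalse lag [0.     0.0003 0.0003] [-0.8 -0.3  0.6] 13.0
[-0.7  0.3  0.8] 13.1667
```

View pics/s4.png

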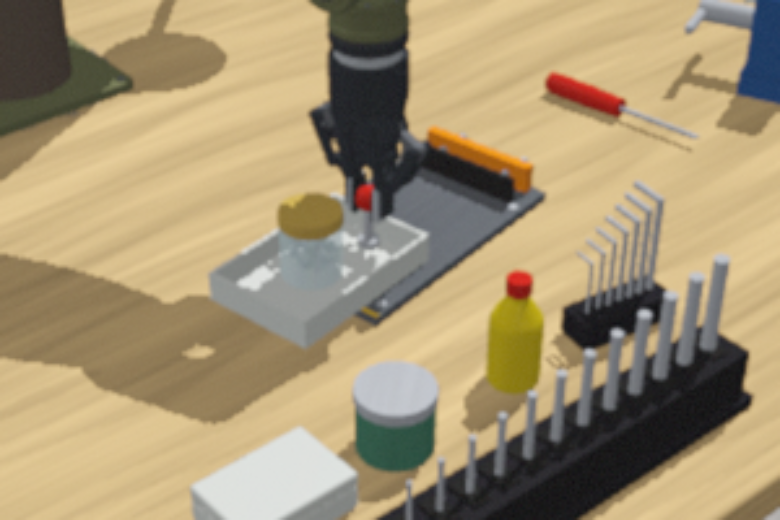

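The tray came over smoothly and lies level on the plate (Fz about 0), with the jar upright at (310,240) in the crop. Next I slide it close to the buffer and then feel for contact in small steps.

Run:
```python
from rob import *
to(-.02,.010,0,.06,15); to(.035,.010,0,.05,15)
r=.035
while r<.075:
    r+=.001; to(r,.010,0,.015,8); f=F()
    if f[0]<-9: break
```

```text
r-0.020 th0.000 hitFalse lag [0.0007 0.0001 0.0002] [ 1.2 -0.3  4.5] 14.3
r0.035 th0.000 hitFalse lag [-0.0009  0.0003  0.0002] [-5.1 -0.1  4.5] 15.5
r0.036 th0.000 hitFalse lag [-0.0012  0.0003  0.0002] [-5.4  0.2  5. ] 15.8
r0.037 th0.000 hitFalse lag [-0.0012  0.0003  0.0002] [-5.3  0.3  6.1] 16.0
r0.038 th0.000 hitFalse lag [-0.0012  0.0003  0.0002] [-5.6  0.5  5.5] 16.3
r0.039 th0.000 hitFalse lag [-0.0012  0.0003  0.0002] [-4.8 -0.6  5.2] 16.5
r0.040 th0.000 hitFalse lag [-0.0012  0.0003  0.0002] [-5.6 -0.2  4.8] 16.8
r0.041 th0.000 hitFalse lag [-0.0013  0.0003  0.0003] [-5.9 -0.4  5.2] 17.0
r0.042 th0.000 hitFalse lag [-0.0012  0.0003  0.0003] [-5.8 -0.2  4.8] 17.3
r0.043 th0.000 hitFalse lag [-0.0013  0.0003  0.0002] [-5.7 -0.1  5.8] 17.5
r0.044 th0.000 hitFalse lag [-0.0012  0.0003  0.0003] [-5.7 -0.3  5.8] 17.8
r0.045 th0.000 hitFalse lag [-0.0013  0.0003  0.0002] [-4.9  0.6  5.1] 18.0
r0.046 th0.000 hitFalse lag [-0.0012  0.0003  0.0003] [-5.3  0.6  5.6] 18.3
r0.047 th0.000 hitFalse lag [-0.0013  0.0003  0.0003] [-5.   0.2  5.9] 18.5
r0.048 th0.000 hitFalse lag [-0.0012  
[... 252 characters left out ...]
.4  6.2] 19.5
r0.052 th0.000 hitFalse lag [-0.0013  0.0003  0.0003] [-4.6 -0.4  5.5] 19.8
r0.053 th0.000 hitFalse lag [-0.0013  0.0003  0.0002] [-5.9  0.1  5.3] 20.0
r0.054 th0.000 hitFalse lag [-0.0013  0.0003  0.0002] [-5.1 -0.5  5.2] 20.3
r0.055 th0.000 hitFalse lag [-0.0013  0.0003  0.0002] [-5.6  0.3  5.1] 20.5
r0.056 th0.000 hitFalse lag [-0.0012  0.0003  0.0002] [-4.6  0.3  4. ] 20.8
r0.057 th0.000 hitFalse lag [-0.0013  0.0003  0.0002] [-4.9  0.4  5.5] 21.0
r0.058 th0.000 hitFalse lag [-0.0013  0.0003  0.0002] [-5.   0.4  4.7] 21.3
r0.059 th0.000 hitFalse lag [-0.0021  0.0003  0.0002] [-8.8 -0.3  6. ] 21.5
r0.060 th0.000 hitFalse lag [-0.0031  0.0003  0.0002] [-12.1  -0.4   6.3] 21.8
```

Friction is about 5.2 N. Contact came at r ≈ 0.0585 (3.5 N/mm), where the images put it within a few mm. I press to about 15 N net, which is 20 N total, and hold it.

Run:
```python
from rob import *
def mf(n=6):
    v=[]
    for _ in range(n): v.append(F()); dwell(.03)
    return np.mean(v,0).round(2)
r=.060
while r<.064:
    r+=.0004; to(r,.010,0,.015,6); m=mf(4); print(m)
    if m[0]<-19.2: break
for _ in range(6): print("hold",mf(8),along(get_tcp_pos()),round(get_clock(),2))
```

```text
r0.060 th0.000 hitFalse lag [-0.0035  0.0003  0.0002] [-14.2   0.4   6.2] 22.0
[-14.05  -0.18   6.62]
r0.061 th0.000 hitFalse lag [-0.0038  0.0003  0.0003] [-15.3  -0.9   7.1] 22.4
[-14.77  -0.05   6.52]
r0.061 th0.000 hitFalse lag [-0.0042  0.0003  0.0002] [-17.3  -0.8   5.8] 22.8
[-16.98  -0.8    6.6 ]
r0.062 th0.000 hitFalse lag [-0.0046  0.0003  0.0002] [-18.1  -1.    6.9] 23.2
[-17.95  -0.88   7.1 ]
r0.062 th0.000 hitFalse lag [-0.0049  0.0003  0.0002] [-18.8  -0.6   7.8] 23.6
[-19.4   -1.05   7.7 ]
hold [-19.65  -0.98   7.14] (0.21905837137444065, 0.0003093455959050431) 23.97
hold [-19.47  -0.5    7.04] (0.2190627338490741, 0.0003110007121160177) 24.23
hold [-19.37  -0.71   7.66] (0.21904890219198955, 0.0003192689895916284) 24.5
hold [-19.22  -0.76   7.36] (0.21907834604295545, 0.00031787313079396917) 24.77
hold [-19.29  -0.38   7.18] (0.21908935037171046, 0.0002957584496357038) 25.03
hold [-19.38  -0.68   7.4 ] (0.21910878683915774, 0.0003168783774021994) 25.3
```

I held about 14 N net (19.4 N total) for 1.6 s. Next I ease the push most of the way, let go, rise and check.

Run:
```python
from rob import *; from vis import *
to(.0595,.010,0,.02); 
command_gripper(.055); print("open",get_gripper_width(),F(),along(get_tcp_pos()),get_tcp_pos())
p=np.array(get_tcp_pos()); movel([p[0],p[1],p[2]+.01],feed=.04); movel([p[0],p[1],.2],feed=.12)
q=EDGE+D*.0-N*.22
movel([*q,.25],feed=.25); print(get_tcp_pos(),F(),get_clock())
T=grab_frame("top"); S=grab_frame("scene")
cv2.imwrite("pics/top5.png",cv2.resize(T["image"][170:340,180:440,::-1],None,fx=3,fy=3)); cv2.imwrite("pics/s5.png",cv2.resize(S["image"][130:330,200:500,::-1],None,fx=2.6,fy=2.6))
h=hsv(T);C=cloud(T)
w=np.zeros((480,640),bool); w[235:325,205:330]=1
rim=w&(h[...,1]<60)&(h[...,2]>90)&(C[...,2]>.032)&(C[...,2]<.047)
P=onplane(T,pix(blob(rim)[0]),.04); R=rect(P); print(R)
for c in R[2]: print("corner along/lat",np.round(along(np.array(c)/1000),4))
G=C[rim]; A=np.c_[(G[:,:2]-EDGE)@D,(G[:,:2]-EDGE)@N,np.ones(len(G))]; print("rim plane slope,z@edge",np.linalg.lstsq(A,G[:,2],rcond=None)[0],np.median(G[:,2]))
k=blob(red(h)&w)[1]; print("knob",along(onplane(T,k,.066)[0]))
j,c,_=blob((h[...,0]>15)&(h[...,0]<32)&(h[...,1]>140)&(C[...,2]>.06)&w); print("jar",along(onplane(T,c,.086)[0]),np.median(C[j][:,2]))
```

```text
r0.059 th0.000 hitFalse lag [-0.0026  0.0003  0.0003] [-10.3   0.    5.7] 25.6
open 0.05479776415651526 [0.3 0.3 0.2] (0.22175400898572525, -0.0004571007868750601) [0.52159671 0.2257843  0.06412566]
[ 0.34853713 -0.03342012  0.24968968] [ 0.3 -0.1 -0.6] 28.9833
(array([537.7, 143.9]), array([121.1, 165.1]), [[462.6000061035156, 213.5], [493.79998779296875, 51.29999923706055], [612.7999877929688, 74.19999694824219], [581.5999755859375, 236.39999389648438]])
corner along/lat [ 0.221  -0.0607]
corner along/lat [ 0.0558 -0.0611]
corner along/lat [0.0555 0.0601]
corner along/lat [0.2207 0.0605]
rim plane slope,z@edge [-0.00915842  0.00060208  0.04090635] 0.03977082685945166
knob (0.21817921843824725, 0.000922244288571232)
jar (0.14335963526069453, -0.009648011919930068) 0.08646295489914779
```

View pics/top5.png

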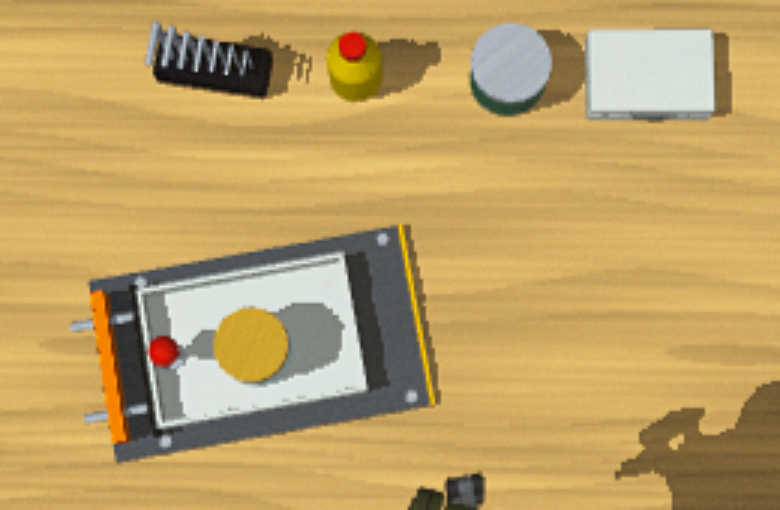

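View pics/s5.png

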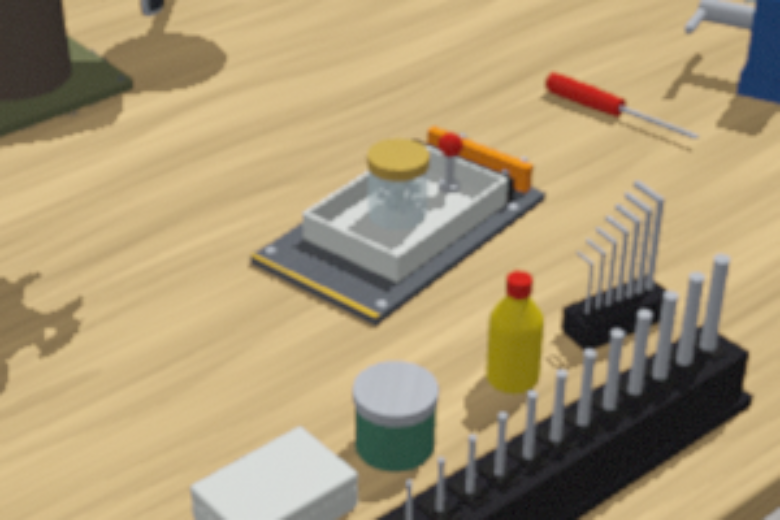

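Run:
```python
from rob import *; from vis import *
T=grab_frame("top");C=cloud(T)
a=(C[...,:2]-EDGE)@D; l=(C[...,:2]-EDGE)@N; z=C[...,2]
def fit(m): return np.round(np.linalg.lstsq(np.c_[a[m],l[m],np.ones(m.sum())],z[m],rcond=None)[0],4),m.sum(),np.median(z[m]).round(4)
print("plate",fit((abs(l)>.065)&(abs(l)<.078)&(a>.005)&(a<.27)&(z>.004)&(z<.016)))
print("side rims",fit((abs(l)>.0565)&(abs(l)<.0595)&(a>.06)&(a<.23)&(z>.034)&(z<.046)))
print("floor",fit((abs(l)<.05)&(a>.065)&(a<.2)&(z>.008)&(z<.02)))
print(F(),get_clock()); job_done()
```

```text
plate (array([0.0026, 0.    , 0.0101]), np.int64(935), np.float64(0.0105))
side rims (array([ 0.0009, -0.0037,  0.0401]), np.int64(147), np.float64(0.0401))
floor (array([-0.001 ,  0.0037,  0.0145]), np.int64(1351), np.float64(0.0144))
[-0.5  0.3 -0.7] 29.1333
the job is handed in; nothing more can be done
```

The tray is home against the buffer, lying flat and wholly on the plate with the jar upright in it. I handed the job in at 29.1 s.

**How it went:** I pinched the knob and raised the front about 18 mm, then squared the tray to the plate while dragging it. I took it over the step with its rear on the bench and lowered it about the step edge once its centre of mass was past. The most it tilted was about 9°. I then slid it flat until it met the buffer, pushed, let go and moved the arm clear.

**The push:** Sliding friction measured about 5.2 N. I pushed with about 19.4 N in total, so about 14 N on the buffer, for 1.6 s. Even the total stayed under 22 N. I eased it to about 10 N in total just before opening the fingers.

**Last checks:**
- **Position:** the front edge is about 236 mm past the step edge, where the buffer face measured about 235 mm. The tray is centred within 1 mm and squared to within about 0.003 rad.
- **Flatness:** the rim is at 40.1 mm and the floor at 14.4 mm above the bench, both level within 0.004 rad.
- **Jar and bystanders:** the lid is at 86 mm, which is right for an upright jar. The bit case, hex keys, glue and tin look untouched in the last top view, and the screwdriver in the last scene view. The mallet was outside those last pictures, but nothing went near it.

**Checks that disagreed:**
- **Rim fit:** the first fit gave a 0.009 rad slope and a length of only 165 mm, because part of the front rim was missing from it. The refit gave the level figures above.
- **Finger width:** the fingers read 23.4 mm on the 26 mm ball, but the grip held throughout.

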